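# Lock the grinder's tooling arm with its ratchet lever

### The arm

A 7-joint arm with a two-finger parallel gripper is mounted at the origin on the work surface. World frame = base frame: x ahead of the robot, y to its left, z up, the work surface at z = 0. Lengths are in m, angles in rad, forces in N, time in s.
With the tool pointing down it reaches from about 0.4 to 0.9 m from the base axis. Payload 5.5 kg.
Tool frame: the origin (TCP) lies at the very end of the fingers, on their centre line; the grasp point (between the pads) lies 19 mm behind it; z points along the fingers, y is the line along which they close (so a half turn about z gives the same grasp; the last joint's range is limited). The gripper opens to 85 mm and grips with 20 to 120 N. Pads are 22 mm wide; open, the fingers measure 114 mm over their backs; the gripper's body (76 mm by 85 mm) begins 54 mm behind the grasp point. The pads swing forward as they close: fully open they stand 13 mm farther back than shut.
Start: joints at [-0.956, 0.501, -0.427, 1.55, 0.221, 1.138, -0.21], TCP at [0.224, 0.61, 0.231] pointing down, gripper open.
Joint ranges: [-2.88, 2.88], [-0.31, 2.03], [-1.54, 1.56], [0.2, 2.42], [-1.41, 4.55], [0.19, 2.02], [-2.57, 2.57]. Speed limits (rad/s): [2.57, 2.57, 3.14, 3.14, 3.14, 3.14, 3.14].

### API

Orientations are given as a unit quaternion [x, y, z, w].
In Python, from rig import ctrl gives the robot as it stands. The module is installed in compiled form; this text tells all that it offers.
- The arm moves only by the shell command python3 -m crank 'ROWS' [FORCE]. ROWS is text: rows parted by semicolons, each of 7 numbers parted by spaces: the turn, a rotation vector about the tool's x, y, z normalised to -1 to 1, where 1 is 30 degrees, then the shift along the tool's x, y, z normalised to -1 to 1, where 1 is 100 cm, then the closure, from 0 (fully open) to 1 (shut). A call has 1 to 10 rows; each row is the pose to reach, as a shift and turn from the pose commanded when the call began, along the tool's axes at that moment; what a row does not reach only later rows make up. A row lasts 1/12 s, in which the tool goes at most 41.7 mm and 7.16 degrees, less where a joint would pass 70% of its speed; a pose out of reach is approached as far as the arm can. A call with a number of a shift or a turn outside -1 to 1 is refused whole. A call with a gripper value outside its range is refused whole. The fingers move at their own pace and stop on an object; FORCE is the grip in N (left out, the last holds). Time passes only in rows, so rows that repeat a pose let the fingers close. It gives the time, the measured TCP pose, the force, the opening and the grip force at its end, in the units of the state.
- ctrl.observe(): the state, without advancing time (a new reading comes with each control period).
- ctrl.grab_frame(name): name is "scene" or "side" or "wrist"; returns the picture (420x560x3 uint8, red, green, blue); there is no depth.
- ctrl.camera_params(name): a dict with "mtx" (3x3 intrinsics, pixels), "R" (3x3) and "t" (3): a world point X has camera coordinates R X + t. Camera axes: x right, y down, z forward; pixel columns grow to the right and rows downward; lengths in m; the calibration is good to about 2 mm. A picture is of the moment at which its call begins: read the wrist's pose just before it. camera_params takes no time and is no camera call; for the wrist camera it gives the pose at the moment of the call.
- ctrl.finish_job(): hands the job in; it is judged then, once.
The state is a dict: "time_s": time; "q": joint angles; "qd": joint speeds; "effort": joint torques, N m; "tcp_pos": TCP position; "ee_rot": TCP orientation; "ft_force": force on the tool from outside, world axes, zero at the start; "torque": the same for the moment, N m; "grip_width": finger opening in m; "gripper_force": force on a finger pad.
Only numpy, scipy, OpenCV 4.12 (cv2) and the standard library are available. Lean on these libraries where they do the work, as an engineer would, in place of code of your own. Each camera call takes 0.05 s, during which the arm holds its last target. There are 200 camera calls.

### The job

Push the tooling arm gently home into the grinder's receiver until its collar bears on the tube, then clamp it with the ratchet lever: turn the red-handled lever clockwise, and each time it runs out of swing lift it off its teeth, swing it back, let it drop in and turn again, until the arm is held firm (about 13 N at the grip) but not overtightened. Finally lift the lever, park it back by its rear stop, away from the belt, dropped into its teeth with the clamp still tight, and let go; leave the other things on the bench alone.

Things in the scene. Friction and masses are not known exactly. Their poses are not given: they have to be found in the camera images.
- receiver: white belt-grinder receiver, fixed to the bench, place and heading vary: a square tube 120 long (its y), 62 wide (x), 78 high on a 130 x 150 plate. Origin on the bench under the lever's vertical axis. x and y level; y runs along the tube to the grinder's wheels and belt (white chassis from 110 to 310 in +y, -50 to +150 in x, up to 190 high).
- tool_arm: tooling arm: 38 mm square steel bar in the tube, with an aluminium collar and, at its outer (-y) end, a work rest. Same axes as the receiver. Slides along the receiver's y with about 4 N of drag; pushed in +y it is home when the collar bears on the tube's end, where it stops hard. Keep the push under 35 N.
- push_face (a point): centre of the outer face of the arm's flat end plate (60 wide, from 18 to 84 above the bench), facing the receiver's -y; 50 above the bench. Push here, in +y. The work rest (90 wide, top 90 above the bench) lies inward of this face; clear bench outward of it.
- collar (a point): centre of the collar's inner (+y) face. In the receiver's frame its y is -0.060 when the arm is home and less when it is pulled out.
- lever_axis (a point): a point on the lever's vertical axis, 113 above the bench, in the middle of the lever's hub (62 mm diameter). It does not move.
- knob (a point): centre of the lever's upright red grip, a plain cylinder 24 in diameter, 52 high, 90 mm out from the axis on a black arm (16 wide, top 119 above the bench). Seated, this point is 146 and the grip's top 172 above the bench. Pinch from above; the grip revolves freely on the arm.
- lever (a joint): swing of the clamping lever, rad, about the vertical axis; grows clockwise seen from above, which tightens when the teeth are engaged. At 0 it points along the receiver's -x; stops at -0.75 (rear, away from the belt) and +0.75 (forward, belt side). Lifted off its teeth it swings freely and leaves the screw where it is.
- hub_lift (a joint): height of the lever on its serrations, m: 0 seated (teeth engaged), 0.012 fully lifted, clear above 0.006. Spring and weight press it down: lifting takes about 9 N at first, 12 N at the top. 18 teeth (0.35 rad apart) with about 0.12 rad of play; let down tooth on tooth it stands at about 0.0055 until swung a little and drops in.
- plunger: brass plunger hidden in the tube, driven down on to the bar by the screw, which keeps its place when let go. Sideways push on the grip to turn the screw: 5 to 8 N while it runs free; once on the bar it grows by about 1 N per 0.1 rad: 11 N is just firm, 12 to 14 N right, 20 N overtight (held still it reads 1 to 3 N less than moving). The turn needed varies and exceeds the first sweep.
- blank: flat bare-steel knife blank, 230 x 34 x 5, lying on the bench; origin under its blade; a bystander, to be left alone
- wrench: 170 mm open-ended steel wrench lying flat; a bystander, to be left alone
- brush: 180 mm bench brush lying flat; a bystander, to be left alone
- spare_wheel: aluminium contact wheel, 72 mm diameter, 32 high, lying flat; a bystander, to be left alone
- bolt_jar: amber jar, 64 mm diameter, 85 high; a bystander, to be left alone
- push_block: light wooden block, 110 x 45 x 40; a bystander, to be left alone

How it is judged:
On the way, in this order (a step that is already met when the one before it is completed fails the run):
1. the tooling arm is home: its collar bears on the tube (y of collar in the frame of receiver above -0.0625 m), for 0.2 s.
2. the tooling arm is clamped firm by the plunger (over 60 N) (contact force between plunger and anything else above 60 N), for 0.3 s.
At the end, for the whole second after the job is handed in: The collar is within 2.5 mm of the tube, the plunger presses on the bar with more than 60 N, the lever is parked within 0.4 rad of its rear stop (lever below -0.35 rad) and fully dropped into its teeth (hub_lift below 2 mm), and the gripper has let go (y of collar in the frame of receiver above -0.0625 m and contact force between plunger and anything else above 60 N and value of joint lever below -0.35 rad and value of joint hub_lift below 0.002 m and contact force between the fingers and anything else below 0.5 N); the robot touches nothing.
It fails at once if the tooling arm pushed or knocked with more than 35 N (contact force between the arm and tool_arm above 35 N).
It fails at once if the tooling arm pushed or knocked by the fingers with more than 35 N (contact force between the fingers and tool_arm above 35 N).
It fails at once if the clamp overtightened: the plunger presses with more than 230 N (contact force between plunger and anything else above 230 N).
It fails at once if a bystander moved by more than 30 mm (distance of any of blank, wrench, brush, spare_wheel, bolt_jar, push_block from where it was at the start of the episode above 0.03 m).
It also fails if it takes over 72 s, if anything falls off the work surface, if the arm or the gripper's body presses on something with over 40 N, if the wrist force passes 120 N, or if a joint passes its speed limit or range.

## Working session

There is one attempt and no reset: what is moved stays moved. The work goes in short steps, Python scripts to look and compute and a shell command to move; the robot and the scene stay as the last step left them, time stands still between calls to the robot, and variables do not carry over. Pictures are saved under pics/ and viewed, at most 10 in all, crops included, and the job is handed in when it is done.

```bash
mkdir -p pics
python3 - <<'E'
from rig import ctrl
import cv2,numpy as np
o=ctrl.observe();print({k:np.round(v,3).tolist() for k,v in o.items()})
for n in("scene","side"):
    f=ctrl.grab_frame(n);cv2.imwrite(f"pics/{n}0.png",f[...,::-1]);np.save(n+"0.npy",f)
    p=ctrl.camera_params(n);print(n,{k:np.round(v,4).tolist() for k,v in p.items()})
E
```

```text
{'time_s': 0.0, 'q': [-0.956, 0.502, -0.427, 1.551, 0.221, 1.138, -0.21], 'qd': [-0.0, -0.001, -0.001, -0.001, 0.0, 0.0, 0.001], 'effort': [0.001, -56.955, -5.816, -28.093, 0.011, 0.012, -0.0], 'tcp_pos': [0.224, 0.609, 0.23], 'ee_rot': [0.175, 0.985, -0.001, -0.0], 'ft_force': [-1.071, 0.303, -0.482], 'torque': [-0.026, -0.055, 0.022], 'gripper_force': 0.0, 'grip_width': 0.086}
scene {'mtx': [[486.2676, 0.0, 274.6456], [0.0, 486.2676, 206.0985], [0.0, 0.0, 1.0]], 'R': [[0.6597, 0.7515, 0.0044], [0.5257, -0.4573, -0.7173], [-0.537, 0.4756, -0.6968]], 't': [-0.2606, -0.1823, 1.6585]}
side {'mtx': [[445.8427, 0.0, 291.8514], [0.0, 445.8427, 214.6055], [0.0, 0.0, 1.0]], 'R': [[0.6868, -0.7267, -0.0169], [-0.5819, -0.5358, -0.6118], [0.4355, 0.4301, -0.7908]], 't': [-0.3847, 0.2991, 1.1098]}
```

View pics/scene0.png

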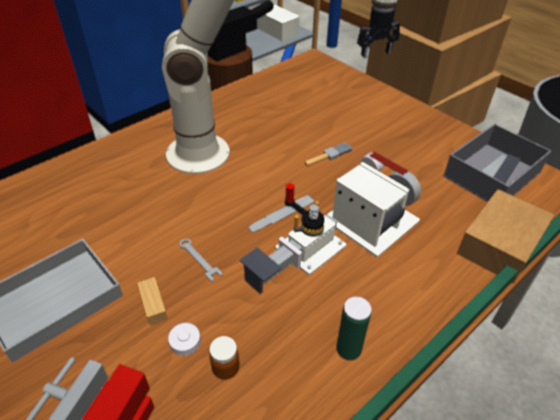

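View pics/side0.png

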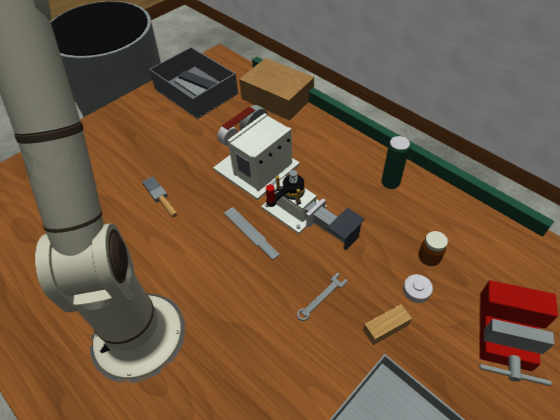

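Scene view: red grip near (290,192), hub near (313,222), work rest/end plate near (262,268), chassis at (375,205). Side view: grip (270,194), hub (293,187), end plate (347,230).

```bash
cat > h.py <<'E'
import numpy as np,cv2
from rig import ctrl
def ray(p,uv):
    R,t=np.array(p["R"]),np.array(p["t"]);d=R.T@np.linalg.inv(p["mtx"])@[uv[0],uv[1],1.];return -R.T@t,d/np.linalg.norm(d)
def plane(p,uv,z):
    c,d=ray(p,uv);return c+d*(z-c[2])/d[2]
def tri(p1,a,p2,b):
    c1,d1=ray(p1,a);c2,d2=ray(p2,b);s=np.linalg.lstsq(np.c_[d1,-d2],c2-c1,rcond=None)[0]
    x,y=c1+s[0]*d1,c2+s[1]*d2;return (x+y)/2,np.linalg.norm(x-y)
def proj(p,X):
    x=np.array(p["mtx"])@(np.array(p["R"])@X+p["t"]);return x[:2]/x[2]
def red(f,box):
    h=cv2.cvtColor(f,cv2.COLOR_RGB2HSV);m=((h[...,0]<6)|(h[...,0]>174))&(h[...,1]>180)&(h[...,2]>70)
    z=np.zeros_like(m);x0,y0,x1,y1=box;z[y0:y1,x0:x1]=m[y0:y1,x0:x1];ys,xs=np.nonzero(z);return np.array([xs.mean(),ys.mean()]),len(xs),(xs.min(),xs.max(),ys.min(),ys.max())
E
python3 - <<'E'
from h import *
a=np.load("scene0.npy");b=np.load("side0.npy");A,B=ctrl.camera_params("scene"),ctrl.camera_params("side")
ka=red(a,(275,175,305,210));kb=red(b,(258,178,282,212));print(ka,kb,tri(A,ka[0],B,kb[0]))
ca=cv2.resize(a[170:300,230:360],(520,520),interpolation=2)[...,::-1];cb=cv2.resize(b[150:260,245:375],(520,440),interpolation=2)[...,::-1]
cv2.imwrite("pics/ca.png",np.hstack([ca[:,:400]*1,]))
cv2.imwrite("pics/c.png",cv2.resize(np.hstack([ca,np.vstack([cb,np.zeros((80,520,3),np.uint8)])]),(800,400)))
E
```

```text
(array([289.58139535, 192.23255814]), 129, (np.int64(286), np.int64(293), np.int64(183), np.int64(202))) (array([269.90243902, 187.73170732]), 41, (np.int64(267), np.int64(273), np.int64(185), np.int64(191))) (array([ 0.47267268, -0.01091719,  0.15721587]), np.float64(0.012619254499745264))
```

View pics/c.png

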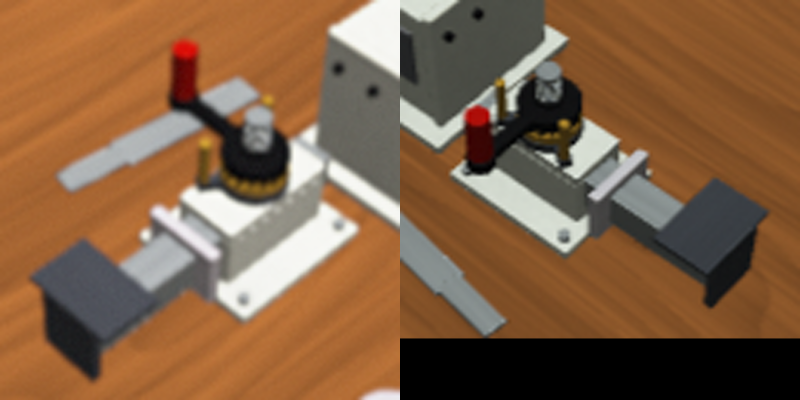

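Run:
```python
from h import *
A,B=ctrl.camera_params("scene"),ctrl.camera_params("side")
s=800/1040*4
fa=lambda x,y:(230+x/s-.3,170+y/s-.3); fb=lambda x,y:(245+(x-400)/s-.3,150+y/s-.3)
P={}
for n,a,b in[("knobtop",(184,46),(477,112)),("stemtop",(258,112),(548,68)),("outR",(98,338),(768,212)),("outL",(30,280),(710,262)),("inL",(82,239),(655,228)),("inR",(155,293),(716,180)),("knobbase",(183,100),(478,163)),("colTR",(216,262),(648,155)),("colTL",(153,212),(590,197)),("rx",(357,228),(620,150))]:
    P[n],e=tri(A,fa(*a),B,fb(*b));print(n,P[n].round(4),round(e,4))
d=P["inL"]+P["inR"]-P["outL"]-P["outR"];print(np.degrees(np.arctan2(d[1],d[0])))
d=P["outR"]-P["outL"];print(np.degrees(np.arctan2(d[1],d[0])))
d=P["stemtop"]-(P["outR"]+P["outL"])/2;print(np.degrees(np.arctan2(d[1],d[0])))
for n,z in [("outL",.09),("outR",.09),("knobtop",.172)]:0
k=P["knobtop"]-P["stemtop"];print(np.hypot(*k[:2]),np.degrees(np.arctan2(k[1],k[0])))
print("knob z-plane",plane(A,fa(184,46),.172),plane(B,fb(477,112),.172))
print("face", plane(A,fa(98,338),.09),plane(A,fa(30,280),.09),plane(B,fb(768,212),.09),plane(B,fb(710,262),.09))
```

```text
knobtop [ 0.4677 -0.0122  0.1759] 0.0015
stemtop [ 0.5566 -0.0106  0.1605] 0.0002
outR [ 0.607  -0.2276  0.0923] 0.0014
outL [ 0.5282 -0.229   0.0952] 0.0083
inL [ 0.5232 -0.1712  0.0966] 0.0071
inR [ 0.6043 -0.1688  0.0937] 0.0046
knobbase [ 0.4655 -0.0097  0.1081] 0.0
colTR [ 0.5995 -0.0951  0.0713] 0.0022
colTL [ 0.5239 -0.0942  0.0734] 0.0057
rx [ 0.6345 -0.0013  0.0292] 0.0887
93.83675094334336
1.0277889293376927
92.90253733427666
0.0889125421165662 -178.9586377759753
knob z-plane [ 0.4648208  -0.01013495  0.172     ] [ 0.4702683  -0.00875753  0.172     ]
face [ 0.60579279 -0.22726744  0.09      ] [ 0.5255604  -0.23110315  0.09      ] [ 0.60880043 -0.22596873  0.09      ] [ 0.53257168 -0.22256349  0.09      ]
```

```bash
R="x"; python3 -m crank '0 0 -0.67 -0.222 -0.025 -0.13 1;0 0 -0.67 -0.222 -0.025 -0.13 1;0 0 -0.67 -0.222 -0.025 -0.13 1;0 0 -0.67 -0.222 -0.025 -0.13 1;0 0 -0.67 -0.222 -0.025 -0.13 1;0 0 -0.67 -0.222 -0.025 -0.13 1;0 0 -0.67 -0.222 -0.025 -0.13 1;0 0 -0.67 -0.222 -0.025 -0.13 1' 60
```

```text
time_s: 0.77
tcp_pos: [0.4289, 0.5078, 0.3627]
ee_rot: [0.004, 1.0, 0.0, 0.002]
ft_force: [0.7, -0.5, 0.9]
grip_width: 0.0001
gripper_force: 0.0
```

```bash
python3 -m crank '0 0 0 -0.13 -0.4 0 1;0 0 0 -0.13 -0.4 0 1;0 0 0 -0.13 -0.4 0 1;0 0 0 -0.13 -0.4 0 1;0 0 0 -0.13 -0.4 0 1;0 0 0 -0.13 -0.4 0 1;0 0 0 -0.13 -0.4 0 1;0 0 0 -0.13 -0.4 0 1;0 0 0 -0.13 -0.4 0 1;0 0 0 -0.13 -0.4 0 1'
python3 -m crank '0 0 0 0 -0.41 0 1;0 0 0 0 -0.41 0 1;0 0 0 0 -0.41 0 1;0 0 0 0 -0.41 0 1;0 0 0 0 -0.41 0 1;0 0 0 0 -0.41 0 1;0 0 0 0 -0.41 0 1;0 0 0 0 -0.41 0 1;0 0 0 0 -0.41 0 1;0 0 0 0 -0.41 0 1'
python3 - <<'E'
from h import *
o=ctrl.observe();p=ctrl.camera_params("wrist");f=ctrl.grab_frame("wrist");cv2.imwrite("pics/w1.png",f[...,::-1])
print(o["tcp_pos"],proj(p,np.array([.567,-.229,.05])),proj(p,np.array([.557,-.01,.12])),proj(p,np.array([.468,-.011,.172])))
import pickle;pickle.dump({k:np.array(v) for k,v in p.items()},open("w1.pkl","wb"))
E
```

```text
time_s: 1.6
tcp_pos: [0.551, 0.1138, 0.3602]
ee_rot: [-0.001, 1.0, 0.0, -0.001]
ft_force: [-0.3, 0.4, -0.2]
grip_width: 0.0001
gripper_force: 0.0
time_s: 2.43
tcp_pos: [0.5512, -0.2971, 0.3597]
ee_rot: [0.0, 1.0, 0.0, -0.001]
ft_force: [0.8, -0.5, 0.1]
grip_width: 0.0002
gripper_force: 0.0
[ 0.5511759  -0.29705562  0.35973368] [324.46319352 175.81383462] [503.5272356  179.64878984] [558.30091646 106.08420284]
```

View pics/w1.png

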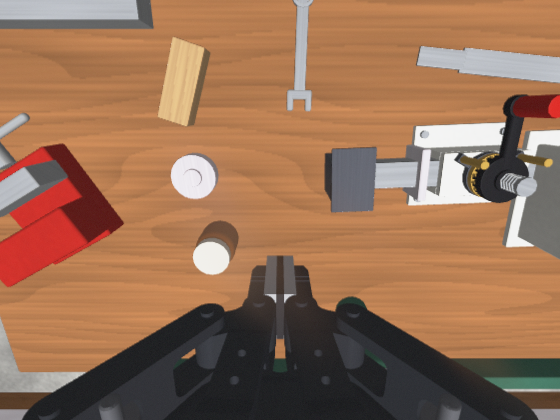

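Wrist view: work-rest top spans (332,148)-(376,212), collar at col ~424, hub (490,178), grip top beyond (540,106); no bystander near the push approach.

Run:
```python
from h import *
import pickle;p=pickle.load(open("w1.pkl","rb"))
for n,uv,z in[("o1",(332,149),.09),("o2",(334,213),.09),("i1",(376,147),.09),("i2",(376,211),.09),("p1",(415,127),.008),("p2",(510,123),.008),("p3",(408,206),.008),("p4",(478,205),.008),("c1",(430,150),.075),("c2",(430,200),.075),("hub",(484,176),.128),("hubbot",(484,177),.113)]:print(n,plane(p,uv,z).round(4))
```

```text
o1 [ 0.5219 -0.2267  0.09  ]
o2 [ 0.6124 -0.2189  0.09  ]
i1 [ 0.5193 -0.1681  0.09  ]
i2 [ 0.6095 -0.1591  0.09  ]
p1 [ 0.4984 -0.0843  0.008 ]
p2 [0.4925 0.0634 0.008 ]
p3 [ 0.6285 -0.0778  0.008 ]
p4 [0.6269 0.0413 0.008 ]
c1 [ 0.5253 -0.0881  0.075 ]
c2 [ 0.5977 -0.0767  0.075 ]
hub [ 0.5505 -0.0415  0.128 ]
hubbot [ 0.5551 -0.031   0.113 ]
```

```bash
python3 -m crank '0 0 0 -0.015 0.012 0.315 1;0 0 0 -0.015 0.012 0.315 1;0 0 0 -0.015 0.012 0.315 1;0 0 0 -0.015 0.012 0.315 1;0 0 0 -0.015 0.012 0.315 1;0 0 0 -0.015 0.012 0.315 1;0 0 0 -0.015 0.012 0.315 1;0 0 0 -0.015 0.012 0.315 1;0 0 0 -0.015 0.012 0.315 1;0 0 0 -0.015 0.012 0.315 1'
python3 -m crank '0 0 0 0 0.01 0 1;0 0 0 0 0.02 0 1;0 0 0 0 0.025 0 1;0 0 0 0 0.03 0 1;0 0 0 0 0.033 0 1;0 0 0 0 0.036 0 1;0 0 0 0 0.038 0 1;0 0 0 0 0.04 0 1'
```

```text
time_s: 3.32
tcp_pos: [0.5655, -0.2812, 0.0442]
ee_rot: [-0.001, 1.0, 0.002, -0.002]
ft_force: [-0.2, 0.2, 0.9]
grip_width: -0.0002
gripper_force: 0.0
time_s: 3.98
tcp_pos: [0.5673, -0.2464, 0.0473]
ee_rot: [0.001, 1.0, -0.001, 0.001]
ft_force: [0.1, -4.9, 4.0]
grip_width: -0.0001
gripper_force: 2.7
```

```bash
python3 -m crank '0 0 0 0 0.002 0 1;0 0 0 0 0.004 0 1;0 0 0 0 0.006 0 1;0 0 0 0 0.008 0 1;0 0 0 0 0.009 0 1;0 0 0 0 0.01 0 1'
python3 -m crank '0 0 0 0 0.001 0 1;0 0 0 0 0.002 0 1;0 0 0 0 0.003 0 1;0 0 0 0 0.004 0 1'
python3 -m crank '0 0 0 0 0.001 0 1;0 0 0 0 0.002 0 1;0 0 0 0 0.003 0 1;0 0 0 0 0.003 0 1'
```

```text
time_s: 4.48
tcp_pos: [0.5669, -0.2353, 0.0471]
ee_rot: [0.001, 1.0, -0.001, 0.0]
ft_force: [-1.8, -5.1, 6.8]
grip_width: -0.0003
gripper_force: 4.1
time_s: 4.82
tcp_pos: [0.5667, -0.2315, 0.047]
ee_rot: [0.001, 1.0, -0.001, 0.0]
ft_force: [-2.9, -4.1, 7.3]
grip_width: 0.0002
gripper_force: 4.2
time_s: 5.15
tcp_pos: [0.5667, -0.2303, 0.0471]
ee_rot: [0.002, 1.0, -0.002, 0.0]
ft_force: [-1.2, -8.0, 6.0]
grip_width: -0.0
gripper_force: 4.5
```

```bash
python3 -m crank '0 0 0 0 0.001 0 1;0 0 0 0 0.001 0 1;0 0 0 0 0.002 0 1;0 0 0 0 0.002 0 1'
python3 -m crank '0 0 0 0 0.001 0 1;0 0 0 0 0.001 0 1;0 0 0 0 0.002 0 1;0 0 0 0 0.002 0 1'
```

```text
time_s: 5.48
tcp_pos: [0.5667, -0.2301, 0.0473]
ee_rot: [0.002, 1.0, -0.003, 0.001]
ft_force: [-1.2, -11.0, 5.2]
grip_width: 0.0
gripper_force: 5.0
time_s: 5.82
tcp_pos: [0.5669, -0.2295, 0.0476]
ee_rot: [0.003, 1.0, -0.003, 0.001]
ft_force: [-0.9, -12.2, 5.5]
grip_width: 0.0001
gripper_force: 5.8
```

```bash
python3 -m crank '0 0 0 0 -0.05 0 1;0 0 0 0 -0.05 0 1;0 0 0 0 -0.05 -0.2 1;0 0 0 0 -0.05 -0.2 1;0 0 0 0 -0.05 -0.2 1;0 0 0 0 -0.05 -0.2 1;0 0 0 0 -0.05 -0.2 1;0 0 0 0 -0.05 -0.2 0'
python3 - <<'E'
from h import *
o=ctrl.observe();print(o["tcp_pos"])
S=[]
for n in("wrist","scene","side"):
    p=ctrl.camera_params(n);f=ctrl.grab_frame(n);np.save(n+"2.npy",f);S.append((n,p,f))
w=S[0];import pickle;pickle.dump({k:np.array(v) for k,v in w[1].items()},open("w2.pkl","wb"))
a=cv2.resize(S[1][2][180:300,230:350],(480,480),interpolation=2)
cv2.imwrite("pics/c2.png",np.hstack([cv2.resize(w[2][:240,320:560],(320,320)),cv2.resize(a,(320,320))])[...,::-1])
cv2.imwrite("pics/c3.png",w[2][...,::-1])
E
```

```text
time_s: 6.48
tcp_pos: [0.5707, -0.2742, 0.2545]
ee_rot: [0.001, 1.0, -0.002, 0.006]
ft_force: [2.3, -1.0, 0.8]
grip_width: 0.0105
gripper_force: 0.0
[ 0.57070061 -0.27421327  0.25445856]
```

View pics/c3.png

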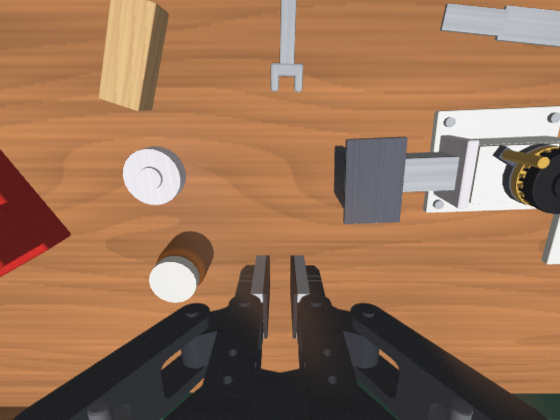

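Collar (lilac band, cols 466–478) sits flush on the tube's end (col ~478): the arm is home.

```bash
python3 -m crank '0 0 0 0.102 0.262 0.01 0;0 0 0 0.102 0.262 0.01 0;0 0 0 0.102 0.262 0.01 0;0 0 0 0.102 0.262 0.01 0;0 0 0 0.102 0.262 0.01 0;0 0 0 0.102 0.262 0.01 0;0 0 0 0.102 0.262 0.01 0;0 0 0 0.102 0.262 0.01 0;0 0 0 0.102 0.262 0.01 0'
python3 - <<'E'
from h import *
o=ctrl.observe();print(o["tcp_pos"])
p=ctrl.camera_params("wrist");f=ctrl.grab_frame("wrist");cv2.imwrite("pics/w3.png",f[...,::-1])
try:print(red(f,(180,100,400,420)))
except Exception as e:print(e)
print(proj(p,np.array([.468,-.011,.172])),proj(p,o["tcp_pos"]))
import pickle;pickle.dump({k:np.array(v) for k,v in p.items()},open("w3.pkl","wb"))
E
```

```text
time_s: 7.38
tcp_pos: [0.4629, -0.009, 0.2344]
ee_rot: [-0.002, 1.0, 0.0, -0.002]
ft_force: [0.3, -0.8, 0.4]
grip_width: 0.0853
gripper_force: 0.0
[ 0.4629259 -0.0089662  0.2344409]
(array([282.99434229, 226.62093352]), 707, (np.int64(268), np.int64(295), np.int64(200), np.int64(246)))
[276.92408779 234.12796041] [279.99298063 271.81385927]
```

View pics/w3.png

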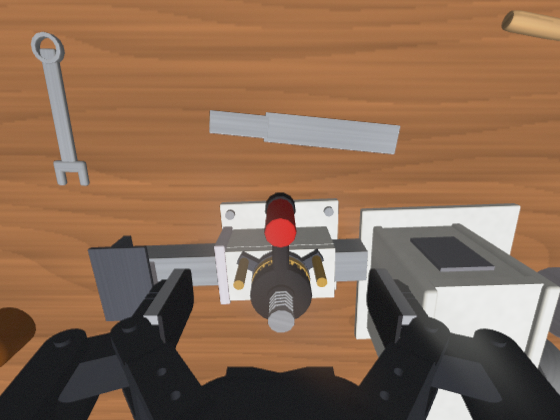

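Wrist view: the grip's top disc is at (281,231), the hub's stem top at (281,321), lever pointing along −x between the fingers.

```bash
python3 - <<'E'
from h import *
import pickle;p=pickle.load(open("w3.pkl","rb"))
print(plane(p,(281,231),.172),plane(p,(281,321),.1605),plane(p,(221,203),.008),plane(p,(337,200),.008))
E
python3 -m crank '0 0 0 -0.004 0 0.04 0;0 0 0 -0.004 0 0.08 0;0 0 0 -0.004 0 0.108 0;0 0 0 -0.004 0 0.108 0;0 0 0 -0.004 0 0.108 0'
```

```text
[ 0.46553967 -0.00805181  0.172     ] [ 0.55291269 -0.00755648  0.1605    ] [ 0.49531629 -0.0828191   0.008     ] [0.49092408 0.06369671 0.008     ]
time_s: 7.85
tcp_pos: [0.4674, -0.0124, 0.1266]
ee_rot: [0.002, 1.0, -0.0, -0.003]
ft_force: [-0.1, 0.1, 0.6]
grip_width: 0.0856
gripper_force: 0.0
```

```bash
python3 -m crank '0 0 0 0 0 0 1;0 0 0 0 0 0 1;0 0 0 0 0 0 1;0 0 0 0 0 0 1;0 0 0 0 0 0 1;0 0 0 0 0 0 1;0 0 0 0 0 0 1;0 0 0 0 0 0 1' 60
```

```text
time_s: 8.52
tcp_pos: [0.4698, -0.0111, 0.1295]
ee_rot: [0.0, 1.0, -0.0, 0.001]
ft_force: [-1.7, 0.6, 6.3]
grip_width: 0.0227
gripper_force: 58.4
```

```bash
python3 -m crank '0 0 0 0 0.0045 0 1;0 0 0 -0.0004 0.009 0 1;0 0 0 -0.001 0.0135 0 1;0 0 0 -0.0018 0.018 0 1;0 0 0 -0.0028 0.0223 0 1;0 0 0 -0.004 0.0266 0 1'
```

```text
time_s: 9.02
tcp_pos: [0.4721, 0.0128, 0.1294]
ee_rot: [0.002, 1.0, -0.002, -0.001]
ft_force: [-7.2, -7.0, 12.9]
grip_width: 0.023
gripper_force: 59.0
```

```bash
python3 -m crank '0 0 0 0.003 0 -0.005 1;0 0 0 0.0015 0.004 -0.006 1;0 0 0 -0.0001 0.0084 -0.006 1;0 0 0 -0.002 0.0124 -0.006 1;0 0 0 -0.004 0.0165 -0.006 1;0 0 0 -0.0063 0.0204 -0.006 1;0 0 0 -0.0087 0.0242 -0.006 1'
```

```text
time_s: 9.6
tcp_pos: [0.4823, 0.0386, 0.1338]
ee_rot: [0.001, 1.0, -0.001, 0.0]
ft_force: [4.5, -2.7, -9.8]
grip_width: 0.0225
gripper_force: 63.6
```

```bash
python3 -m crank '0 0 0 -0.001 0 0.002 1;0 0 0 -0.001 0 0.004 1;0 0 0 -0.001 0 0.004 1'
python3 -m crank '0 0 0 -0.0025 0.0036 0 1;0 0 0 -0.005 0.007 0 1;0 0 0 -0.005 0.007 0 1'
```

```text
time_s: 9.85
tcp_pos: [0.4826, 0.0391, 0.1298]
ee_rot: [0.001, 1.0, -0.0, -0.0]
ft_force: [2.9, -2.8, -10.0]
grip_width: 0.0223
gripper_force: 63.8
time_s: 10.1
tcp_pos: [0.4864, 0.045, 0.1296]
ee_rot: [0.001, 1.0, -0.001, -0.002]
ft_force: [-0.9, -7.2, -5.2]
grip_width: 0.0226
gripper_force: 64.3
```

```bash
python3 -m crank '0 0 0 0.002 -0.003 0 1;0 0 0 0.002 -0.003 -0.006 1;0 0 0 0.002 -0.003 -0.012 1;0 0 0 0.002 -0.003 -0.012 1' 90
```

```text
time_s: 10.43
tcp_pos: [0.4852, 0.0431, 0.1418]
ee_rot: [0.001, 1.0, -0.0, -0.0]
ft_force: [2.3, -2.5, -12.3]
grip_width: 0.0222
gripper_force: 94.2
```

```bash
python3 -m crank '0 0 0 0.0055 -0.0080 0 1;0 0 0 0.0096 -0.0161 0 1;0 0 0 0.0149 -0.0332 0 1;0 0 0 0.0167 -0.0511 0 1;0 0 0 0.0149 -0.069 0 1;0 0 0 0.0096 -0.0861 0 1;0 0 0 0.006 -0.094 0 1;0 0 0 0.001 -0.1019 0 1;0 0 0 -0.0045 -0.1091 0 1;0 0 0 -0.0045 -0.1091 0 1'
```

```text
time_s: 11.27
tcp_pos: [0.4909, -0.0656, 0.1419]
ee_rot: [0.001, 1.0, 0.0, 0.0]
ft_force: [3.0, 2.0, -12.5]
grip_width: 0.0219
gripper_force: 94.7
```

```bash
python3 -m crank '0 0 0 0 0 0.008 1;0 0 0 0 0 0.0135 1;0 0 0 0.003 0.003 0.0135 1;0 0 0 0.0067 0.0068 0.0135 1;0 0 0 0.0114 0.0145 0.0135 1;0 0 0 0.0114 0.0145 0.0135 1'
python3 -m crank '0 0 0 0.0039 0.0081 0 1;0 0 0 0.007 0.0165 0 1;0 0 0 0.0092 0.0252 0 1;0 0 0 0.0105 0.0341 0 1;0 0 0 0.011 0.0431 0 1;0 0 0 0.011 0.0431 0 1'
```

```text
time_s: 11.77
tcp_pos: [0.4794, -0.0483, 0.1297]
ee_rot: [-0.001, 1.0, 0.0, 0.001]
ft_force: [1.4, 1.5, 0.2]
grip_width: 0.0219
gripper_force: 96.8
time_s: 12.27
tcp_pos: [0.4696, -0.0079, 0.1297]
ee_rot: [0.0, 1.0, -0.001, 0.002]
ft_force: [5.3, -5.0, 0.8]
grip_width: 0.0219
gripper_force: 96.4
```

```bash
python3 -m crank '0 0 0 -0.0014 0.009 0 1;0 0 0 -0.0028 0.018 0 1;0 0 0 -0.005 0.0266 0 1;0 0 0 -0.005 0.0266 0 1'
python3 -m crank '0 0 0 -0.0031 0.0084 0 1;0 0 0 -0.007 0.0165 0 1;0 0 0 -0.007 0.0165 0 1'
python3 -m crank '0 0 0 -0.0047 0.0077 0 1;0 0 0 -0.0092 0.0136 0 1;0 0 0 -0.0092 0.0136 0 1'
```

```text
time_s: 12.6
tcp_pos: [0.4734, 0.0184, 0.1296]
ee_rot: [0.0, 1.0, -0.001, 0.001]
ft_force: [-0.9, -5.9, 6.0]
grip_width: 0.0222
gripper_force: 97.1
time_s: 12.85
tcp_pos: [0.4801, 0.0347, 0.1296]
ee_rot: [0.0, 1.0, -0.001, 0.0]
ft_force: [-1.9, -6.1, 8.5]
grip_width: 0.022
gripper_force: 97.3
time_s: 13.1
tcp_pos: [0.4887, 0.0479, 0.1296]
ee_rot: [0.0, 1.0, -0.001, -0.001]
ft_force: [-4.7, -5.3, 11.3]
grip_width: 0.0219
gripper_force: 97.6
```

```bash
python3 -m crank '0 0 0 0.002 -0.003 0 1;0 0 0 0.002 -0.003 -0.008 1;0 0 0 0.002 -0.003 -0.015 1;0 0 0 0.002 -0.003 -0.015 1'
python3 -m crank '0 0 0 0.006 -0.009 0 1;0 0 0 0.0111 -0.0179 0 1;0 0 0 0.0164 -0.035 0 1;0 0 0 0.0182 -0.0529 0 1;0 0 0 0.0164 -0.0708 0 1;0 0 0 0.0111 -0.0879 0 1;0 0 0 0.007 -0.096 0 1;0 0 0 0.0025 -0.1037 0 1;0 0 0 -0.003 -0.1109 0 1;0 0 0 -0.003 -0.1109 0 1'
```

```text
time_s: 13.43
tcp_pos: [0.4856, 0.0439, 0.1418]
ee_rot: [0.001, 1.0, -0.001, -0.001]
ft_force: [4.6, -3.7, -12.9]
grip_width: 0.0218
gripper_force: 99.4
time_s: 14.27
tcp_pos: [0.4897, -0.0644, 0.1419]
ee_rot: [0.0, 1.0, 0.001, -0.001]
ft_force: [3.9, 3.1, -12.9]
grip_width: 0.0219
gripper_force: 99.6
```

Lower into the teeth and sweep again, watching the force.

```bash
python3 -m crank '0 0 0 0 0 0.008 1;0 0 0 0 0 0.0138 1;0 0 0 0.003 0.003 0.0138 1;0 0 0 0.0062 0.0068 0.0138 1;0 0 0 0.0105 0.0145 0.0138 1;0 0 0 0.0105 0.0145 0.0138 1'
python3 -m crank '0 0 0 0.0037 0.0081 0 1;0 0 0 0.0067 0.0165 0 1;0 0 0 0.0067 0.0165 0 1'
python3 -m crank '0 0 0 0.0022 0.0087 0 1;0 0 0 0.0034 0.0176 0 1;0 0 0 0.0034 0.0176 0 1'
python3 -m crank '0 0 0 0.0002 0.009 0 1;0 0 0 -0.0006 0.018 0 1;0 0 0 -0.0006 0.018 0 1'
```

```text
time_s: 14.77
tcp_pos: [0.479, -0.0476, 0.1297]
ee_rot: [-0.001, 1.0, 0.001, 0.0]
ft_force: [2.0, 2.4, -1.4]
grip_width: 0.0218
gripper_force: 101.3
time_s: 15.02
tcp_pos: [0.4735, -0.0339, 0.1298]
ee_rot: [-0.0, 1.0, -0.001, 0.001]
ft_force: [6.0, -6.1, -8.2]
grip_width: 0.0219
gripper_force: 100.6
time_s: 15.27
tcp_pos: [0.4701, -0.0174, 0.1298]
ee_rot: [0.0, 1.0, -0.001, 0.001]
ft_force: [5.6, -7.8, -5.6]
grip_width: 0.0217
gripper_force: 100.7
time_s: 15.52
tcp_pos: [0.4698, -0.0002, 0.1297]
ee_rot: [0.001, 1.0, -0.002, -0.0]
ft_force: [3.5, -9.2, -1.4]
grip_width: 0.0226
gripper_force: 101.1
```

```bash
python3 -m crank '0 0 0 -0.0015 0.0095 0 1;0 0 0 -0.0035 0.018 0 1;0 0 0 -0.0035 0.018 0 1'
python3 -m crank '0 0 0 -0.003 0.0085 0 1;0 0 0 -0.003 0.0085 0 1'
```

```text
time_s: 15.77
tcp_pos: [0.4729, 0.017, 0.1297]
ee_rot: [0.001, 1.0, -0.002, -0.001]
ft_force: [0.4, -11.5, 1.0]
grip_width: 0.0219
gripper_force: 101.5
time_s: 15.93
tcp_pos: [0.4754, 0.0248, 0.1297]
ee_rot: [0.001, 1.0, -0.002, -0.001]
ft_force: [-0.5, -12.4, 3.1]
grip_width: 0.0217
gripper_force: 101.7
```

```bash
python3 -m crank '0 0 0 -0.0037 0.0085 0 1;0 0 0 -0.0037 0.0085 0 1;0 0 0 -0.0037 0.0085 0 1'
```

```text
time_s: 16.18
tcp_pos: [0.4788, 0.0325, 0.1297]
ee_rot: [0.002, 1.0, -0.003, -0.001]
ft_force: [-1.7, -12.4, 2.7]
grip_width: 0.0222
gripper_force: 101.9
```

```bash
python3 -m crank '0 0 0 -0.0023 0.004 0 1;0 0 0 -0.0023 0.004 0 1'
```

```text
time_s: 16.35
tcp_pos: [0.4807, 0.0361, 0.1296]
ee_rot: [0.002, 1.0, -0.003, -0.002]
ft_force: [-3.1, -13.8, 5.7]
grip_width: 0.0216
gripper_force: 102.4
```

```bash
python3 -m crank '0 0 0 0.002 -0.004 0 1;0 0 0 0.003 -0.006 0 1;0 0 0 0.003 -0.006 0 1'
```

```text
time_s: 16.6
tcp_pos: [0.4788, 0.0323, 0.1297]
ee_rot: [0.001, 1.0, -0.001, -0.0]
ft_force: [1.5, -6.9, -0.1]
grip_width: 0.0222
gripper_force: 101.3
```

```bash
python3 -m crank '0 0 0 0.001 -0.002 0 1;0 0 0 0.001 -0.002 0 1;0 0 0 0.001 -0.002 0 1'
```

```text
time_s: 16.85
tcp_pos: [0.4783, 0.0312, 0.1297]
ee_rot: [0.001, 1.0, -0.001, -0.0]
ft_force: [3.2, -4.5, -2.7]
grip_width: 0.0216
gripper_force: 101.2
```

```bash
python3 -m crank '0 0 0 0 0 -0.007 1;0 0 0 0 0 -0.0145 1;0 0 0 0 0 -0.0145 1'
python3 -m crank '0 0 0 0.005 -0.0105 0 1;0 0 0 0.008 -0.0213 0 1;0 0 0 0.0098 -0.0392 0 1;0 0 0 0.008 -0.0571 0 1;0 0 0 0.0027 -0.0742 0 1;0 0 0 -0.0012 -0.0823 0 1;0 0 0 -0.0059 -0.09 0 1;0 0 0 -0.0105 -0.096 0 1;0 0 0 -0.0105 -0.096 0 1'
```

```text
time_s: 17.1
tcp_pos: [0.4778, 0.0305, 0.142]
ee_rot: [0.001, 1.0, -0.001, -0.0]
ft_force: [8.7, -4.9, -22.0]
grip_width: 0.0218
gripper_force: 101.3
time_s: 17.85
tcp_pos: [0.488, -0.0622, 0.1419]
ee_rot: [0.0, 1.0, 0.001, -0.002]
ft_force: [5.0, 2.8, -14.7]
grip_width: 0.0223
gripper_force: 102.1
```

```bash
python3 -m crank '0 0 0 0 0 0.008 1;0 0 0 0 0 0.014 1;0 0 0 0 0 0.014 1'
```

```text
time_s: 18.1
tcp_pos: [0.4887, -0.0629, 0.1299]
ee_rot: [0.0, 1.0, -0.0, -0.0]
ft_force: [3.5, 1.7, -8.5]
grip_width: 0.0218
gripper_force: 103.6
```

```bash
python3 -m crank '0 0 0 0 0 0.002 1;0 0 0 0 0 0.002 1'
python3 -m crank '0 0 0 0 0 0.001 0;0 0 0 0 0 0.001 0;0 0 0 0 0 0.001 0;0 0 0 0 0 0.001 0;0 0 0 0 0 0 0;0 0 0 0 0 -0.05 0;0 0 0 0 0 -0.1 0;0 0 0 0 0 -0.1 0;0 0 0 0 0 -0.1 0'
python3 - <<'E'
from h import *
p=ctrl.camera_params("wrist");f=ctrl.grab_frame("wrist");cv2.imwrite("pics/w9.png",f[...,::-1])
print(red(f,(150,100,420,420)))
S=ctrl.camera_params("side");g=ctrl.grab_frame("side");g2=ctrl.grab_frame("scene")
cv2.imwrite("pics/s9.png",cv2.resize(g2[170:290,240:360],(560,560),interpolation=2)[...,::-1])
E
```

```text
time_s: 18.27
tcp_pos: [0.4895, -0.0638, 0.1297]
ee_rot: [0.001, 1.0, -0.001, 0.001]
ft_force: [-1.1, -1.6, 7.8]
grip_width: 0.0219
gripper_force: 105.0
time_s: 19.02
tcp_pos: [0.4923, -0.0636, 0.2334]
ee_rot: [0.0, 1.0, -0.001, 0.004]
ft_force: [0.6, 0.5, 0.3]
grip_width: 0.0854
gripper_force: 0.0
(array([280.67895247, 212.56062076]), 1031, (np.int64(264), np.int64(295), np.int64(188), np.int64(233)))
```

View pics/w9.png

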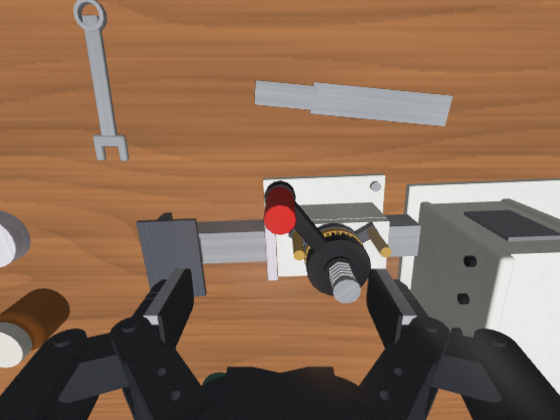

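The lever is parked near its rear stop (grip top at (281,212)), the collar is flush with the tube at col ~275, and the gripper is clear.

```bash
python3 -c "
from rig import ctrl
print(ctrl.finish_job())"
```

```text
the job is handed in; nothing more can be done
None
```

I pushed the tooling arm home, clamped it at about 13.6 N at the grip, parked the lever near its rear stop seated in its teeth, let go, and handed the job in at about 19 s. I didn't get a verdict back, and I judged the clamp force only from the grip force.

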